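# Scan the green blender lid

## Task

Take the orange hand scanner out of its cradle, lift it clear, keep it level, and hold it at the height of the code label on the green blender lid, with its dark red window pointing squarely at the middle of that label from about 12 cm away. Finish still holding the scanner there in the air, steady and level; the program ends while holding it. Leave the lids and everything else on the counter undisturbed.

Things in the scene. Friction and masses are not known exactly. Their poses are not given: they have to be found in the camera images.
- scanner_mid (a point): Centre, half-way up, of the loose orange stick-shaped hand scanner (about 160 g): grip across it here, near its centre of mass. x runs to the window end (roughly away from the robot), z up. Orange body 28 mm wide (y), 30 high, x -75 to +62; black head on to x = +102 mm, 44 wide, 34 high. It starts level in the cradle, this point 55 mm above the counter.
- scanner_window (a point): Centre of the scanner's dark red window on the end face of its black head, 102 mm from the scanner's centre along x, at the same height; same axes as the scanner, so x points out of the window along the line of sight.
- cradle: Fixed cradle, origin at the centre of its underside, x along the scanner. Black base plate 150 x 70 x 8 mm; two grey U saddles 14 mm thick at x = -52 and +52, 49 mm wide over all, seats 40 mm and cheeks 54 mm above the counter. Between them 90 mm of the scanner is free to grip; straight up is free.
- label (a point): Middle of the green lid's code label: white 36 mm square with black bars, at the centre of the lid's flat face, on the robot's side, 106 mm above the counter. x points into the lid, away from the robot, square to the label; z up. The loose lid, a disc 100 mm in diameter, 13 thick plus 12 mm hub behind, stands upright (leaning up to 5 degrees) in any of the rack's three slots.
- lid_white: The white lid, same form as the green one, not to be disturbed; origin at its lowest point, z up.
- lid_blue: The blue lid, same form as the green one, not to be disturbed; origin at its lowest point, z up.
- rack: Fixed wooden rack, 70 mm deep (x) and 358 mm long (y), 82 mm high, with three slots side by side 112 mm apart along y, slot floors 56 mm above the counter; origin at the centre of its underside; the labels look along -x.
- dish: Round white ceramic dish, 90 mm in diameter, 32 mm high, origin at the centre of its underside; leave alone.
- ring: Black silicone sealing ring lying flat, 84 mm in diameter, 6 mm thick, origin at its underside's centre; leave alone.
- screwdriver: Red-handled flathead screwdriver lying flat, 190 mm long along its x; leave alone.
- tweezers: Steel tweezers lying flat, 130 mm long along their x, 8 mm high; leave alone.
There are look-alikes about, which are no part of the job. There is more than one size of the part that bears scanner_mid; the job needs the largest.

How it is judged:
By the outcome, as a careful person would: the job done as asked, in the order asked, and still so for the second after the job is handed in, while the arm keeps its last pose, push and grip.
It also fails if it takes over 38 s, if anything falls off the work surface, if the arm or the gripper's body presses on something with over 40 N, if the wrist force passes 120 N, or if a joint passes its speed limit or range.

## Robot

A 6-joint arm with a two-finger parallel gripper is mounted at the origin on the work surface. World frame = base frame: x ahead of the robot, y to its left, z up, the work surface at z = 0. Lengths are in m, angles in rad, forces in N, time in s.
With the tool pointing down it reaches from about 0.25 to 0.775 m from the base axis. Payload 4 kg.
Tool frame: the origin (TCP) lies between the finger pads; the fingertips stand 25 mm ahead of it and the grasp point (between the pads) lies 6 mm ahead of it (robot.tip_reach is the z of the fingertips in the tool frame, in m); z points along the fingers, y is the line along which they close (so a half turn about z gives the same grasp; the last joint's range is limited). The gripper opens to 94 mm and grips with 3 to 60 N. Pads are 16 mm wide; open, the fingers measure 119 mm over their backs; the gripper's body (75 mm by 177 mm) begins 78 mm behind the grasp point.
Start: joints at [-1.276, 0.087, 1.371, -0, 1.684, -0.103], TCP at [0.213, -0.507, 0.206] pointing down, gripper open.
Joint ranges: [-3.1, 3.1], [-0.76, 2.03], [0.27, 2.55], [-1.08, 4.22], [0.17, 2.65], [-2.57, 2.57]. Speed limits (rad/s): [2.79, 2.79, 3.14, 3.14, 3.14, 3.14].

## Interface

Orientations are given as [roll, pitch, yaw] about the fixed x, y, z axes, in that order (R = Rz(yaw) Ry(pitch) Rx(roll)).
In Python, from bench import robot gives the robot as it stands. The module is installed in compiled form; this text tells all that it offers.
- The arm moves only by the shell command python3 -m handwheel 'ROWS'. ROWS is JSON, a list of rows, each a list of 3 entries, a list of its own where there are three numbers: the turn, a rotation vector about the world's x, y, z in units of 90 degrees (1.0 is 90 degrees), then the shift along the world's x, y, z in units of 0.05 m (1.0 is 0.05 m), then the closure, from 0 (fully open) to 1 (shut). A call has 1 to 5 rows; each row shifts and turns the commanded pose from where the row before left it; what a row does not reach is not made up. A row lasts 1/10 s, in which the tool goes at most 50 mm and 8.59 degrees, less where a joint would pass 70% of its speed; a pose out of reach is approached as far as the arm can. A call with a number of a shift or a turn outside -1 to 1 is refused whole. A call with a gripper value outside its range is refused whole. The fingers move at their own pace and stop on an object; the grip force is fixed at half the most. Time passes only in rows, so rows that do not move let the fingers close. It gives the time, the measured TCP pose, the force, the opening and the grip force at its end, in the units of the state.
- robot.get_obs(): the state, without advancing time (a new reading comes with each control period).
- robot.snapshot(name): name is "side" or "top"; returns (picture, depth): 480x640x3 uint8, red, green, blue; 480x640 float32, m along the optical axis (not along the pixel's ray), 0 where there is no reading.
- robot.calibration(name): a dict with "mtx" (3x3 intrinsics, pixels), "D" ([k1, k2, p1, p2, k3] as OpenCV has them; the pictures are not rectified), "extrinsics" (4x4, takes a point from camera to world coordinates). Camera axes: x right, y down, z forward; pixel columns grow to the right and rows downward; lengths in m; the calibration is good to about 2 mm. A picture is of the moment at which its call begins. calibration takes no time and is no camera call.
- robot.close_job(): hands the job in; it is judged then, once.
Trained networks look in the newest picture that a camera, given by its name, has taken for a name from the list of things; names that differ only in an ending like _2 or _b are one class to them, and where a whole thing is asked for, a point or a joint stands for the part that bears it (a point fixed in the world has none). Each returns a list of dicts, best first, with "p" (0 to 1); they miss things now and then, are a little off and sometimes report something else, mostly with a low value. They report only what shows in the picture. A call takes as long as a camera call. They do not tell look-alikes from the thing itself.
- robot.boxes_of(query, camera): "bbox" ([left, top, right, bottom] in pixels, round what is visible of it).
The state is a dict: "time": time; "joint_positions": joint angles; "qvel": joint speeds; "joint_torque": joint torques, N m; "tool_pos": TCP position; "ee_rot": TCP orientation; "wrist_force": force on the tool from outside, world axes, zero at the start; "wrist_torque": the same for the moment, N m; "width": finger opening in m; "finger_force": force on a finger pad.
Only numpy, scipy, OpenCV 4.12 (cv2) and the standard library are available. Lean on these libraries where they do the work, as an engineer would, in place of code of your own. Each camera call takes 0.05 s, during which the arm holds its last target. There are 200 camera calls.

## Working session

There is one attempt and no reset: what is moved stays moved. The work goes in short steps, Python scripts to look and compute and a shell command to move; the robot and the scene stay as the last step left them, time stands still between calls to the robot, and variables do not carry over. Pictures are saved under pics/ and viewed, at most 10 in all, crops included, and the job is handed in when it is done.

```bash
mkdir -p pics; cat > h.py <<'E'
import numpy as np,cv2
from bench import robot
def snap(c,name=None):
    p,d=robot.snapshot(c)
    if name: cv2.imwrite(f'pics/{name}.png',p[:,:,::-1])
    return p,d
def world(c,uv,d):
    k=robot.calibration(c);uv=np.asarray(uv,float).reshape(-1,1,2)
    n=cv2.undistortPoints(uv,np.array(k['mtx']),np.array(k['D']))[:,0]
    d=np.asarray(d,float).reshape(-1,1)
    P=np.hstack([n*d,d]);T=np.array(k['extrinsics'])
    return P@T[:3,:3].T+T[:3,3]
def maskpts(c,m,d):
    v,u=np.nonzero(m&(d>0)); return world(c,np.c_[u,v],d[v,u])
E
python3 - <<'E'
from h import *
for c in('top','side'):
    p,d=snap(c,c+'0')
    print(c,np.round(robot.calibration(c)['extrinsics'],2).tolist())
    for q in('scanner_mid','label','scanner_window','cradle','rack','lid_white'):
        for b in robot.boxes_of(q,c)[:4]:
            x=b['bbox'];u,v=(x[0]+x[2])/2,(x[1]+x[3])/2
            print(q,np.round(x),round(b['p'],2),world(c,[u,v],d[int(v),int(u)]).round(3))
E
```

```text
top [[0.01, -0.99, 0.16, 0.29], [-1.0, -0.01, -0.0, -0.04], [0.0, -0.16, -0.99, 1.44], [0.0, 0.0, 0.0, 1.0]]
scanner_mid [325. 227. 361. 289.] 0.89 [[ 0.461 -0.113  0.068]]
scanner_mid [232. 302. 280. 318.] 0.77 [[0.326 0.119 0.024]]
scanner_mid [257. 228. 303. 262.] 0.72 [[0.502 0.056 0.023]]
label [229. 138. 264. 153.] 0.58 [[0.745 0.141 0.142]]
scanner_window [256. 224. 302. 260.] 0.82 [[0.51  0.06  0.022]]
scanner_window [323. 224. 360. 291.] 0.64 [[ 0.462 -0.109  0.07 ]]
scanner_window [234. 299. 279. 316.] 0.6 [[0.332 0.117 0.024]]
cradle [318. 240. 358. 294.] 0.62 [[ 0.438 -0.1    0.067]]
cradle [325. 226. 359. 292.] 0.33 [[ 0.458 -0.11   0.071]]
rack [221. 142. 353. 171.] 0.58 [[0.735 0.039 0.083]]
lid_white [269. 142. 308. 155.] 0.64 [[0.746 0.034 0.117]]
side [[0.99, -0.06, 0.12, 0.38], [-0.13, -0.53, 0.84, -1.14], [0.02, -0.85, -0.53, 0.81], [0.0, 0.0, 0.0, 1.0]]
scanner_mid [275. 239. 318. 272.] 0.95 [[0.509 0.041 0.027]]
scanner_mid [216. 231. 238. 265.] 0.8 [[0.332 0.103 0.022]]
scanner_mid [246. 266. 322. 299.] 0.73 [[ 0.463 -0.126  0.066]]
label [377. 188. 388. 216.] 0.81 [[0.747 0.137 0.115]]
scanner_window [247. 269. 324. 302.] 0.64 [[ 0.465 -0.127  0.059]]
scanner_window [221. 400. 284. 422.] 0.6 [[ 0.376 -0.433  0.003]]
scanner_window [273. 241. 316. 270.] 0.59 [[0.504 0.049 0.022]]
cradle [244. 283. 314. 316.] 0.96 [[ 0.452 -0.111  0.007]]
rack [363. 200. 426. 302.] 0.87 [[ 0.738 -0.038  0.074]]
rack [379. 187. 391. 217.] 0.16 [[0.748 0.119 0.124]]
lid_white [388. 206. 405. 243.] 0.83 [[0.748 0.002 0.126]]
```

View pics/top0.png

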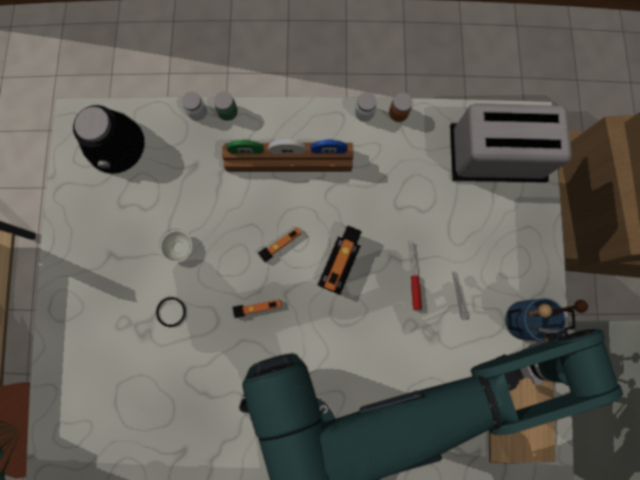

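View pics/side0.png

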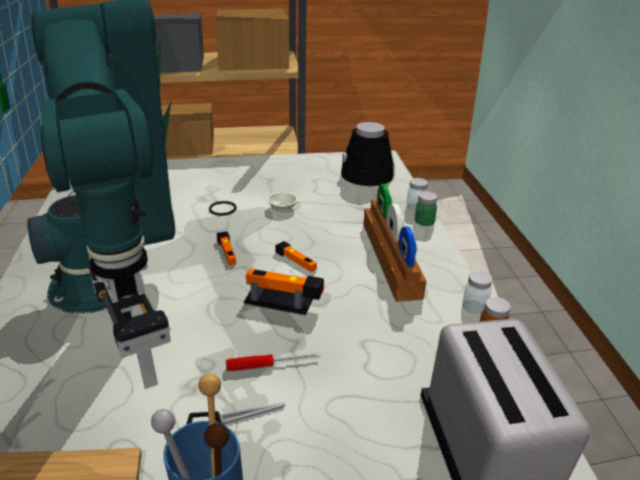

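The top view shows three orange scanners. The big one lies in the cradle at (342,260), and two small ones lie on the counter at (280,244) and (258,309). I choose the cradled one: it is the largest, about 66 mm above the counter on top. The green lid is in the left slot, top (244,147), side (383,202).

```bash
python3 - <<'E'
from h import *
import numpy as np
p,d=snap('top');P=p.astype(int)
hs=cv2.cvtColor(p,cv2.COLOR_RGB2HSV)
def reg(a,b,c,e):
    m=np.zeros((480,640),bool);m[b:e,a:c]=1;return m
m=reg(315,220,370,300)&(hs[...,0]<22)&(hs[...,1]>150)&(hs[...,2]>90)
W=maskpts('top',m,d);W=W[W[:,2]>.06]
# pca on orange + rect
def rect(W):
    (c,s,a)=cv2.minAreaRect((W[:,:2]*1000).astype(np.float32));return np.round(c,1),np.round(s,1),round(a,1)
print('orange',len(W),rect(W),W[:,2].mean())
m=reg(315,220,370,300);W=maskpts('top',m,d);W=W[W[:,2]>.061];print('all',rect(W),np.median(W[:,2]))
W=W[:,:2]-W[:,:2].mean(0);v=np.linalg.svd(W,full_matrices=0)[2][0];print('pca yaw',np.degrees(np.arctan2(v[1],v[0])))
c=p[90:320,200:400];cv2.imwrite('pics/a.png',cv2.resize(c[:,:,::-1],None,fx=2,fy=2,interpolation=3))
# rack top
m=reg(215,135,360,175);W=maskpts('top',m,d);R=W[(W[:,2]>.07)&(W[:,2]<.09)];print('rack',rect(R))
G={}
for cam,rg in(('top',(220,130,270,160)),('side',(365,175,400,225))):
    if cam=='side': p,d=snap('side');hs=cv2.cvtColor(p,cv2.COLOR_RGB2HSV)
    g=reg(*rg)&(hs[...,0]>40)&(hs[...,0]<85)&(hs[...,1]>110)
    W=maskpts(cam,g,d);W=W[(W[:,2]>.08)&(W[:,0]<.79)];print(cam,'green',len(W),W.min(0).round(3),W.max(0).round(3),np.median(W,0).round(3))
    # white label
    w=reg(*rg)&(hs[...,1]<90);W=maskpts(cam,w,d);W=W[(W[:,2]>.085)&(W[:,0]<.78)&(W[:,0]>.7)]
    if len(W):print('label?',len(W),W.min(0).round(3),W.max(0).round(3),W.mean(0).round(3))
c=p[170:320,200:430]
a=cv2.imread('pics/a.png');b=cv2.resize(c[:,:,::-1],(398,260),interpolation=3);s=cv2.resize(p[175:235,355:425,::-1],(398,341),interpolation=3)
r=np.vstack([b,s])[:600];o=np.zeros((600,798,3),np.uint8);o[:460,:400]=a;o[:600,400:]=r[:600]
cv2.imwrite('pics/crop1.png',o)
E
```

```text
orange 430 (array([ 444.8, -101.5]), array([ 27.9, 138.5]), 67.3) 0.06934816454988948
all (array([ 462.3, -109.6]), array([ 43.9, 176.8]), 68.0) 0.06974631922777652
pca yaw 157.28384546081696
rack (array([752.9,  39.6]), array([ 38. , 355.4]), 0.4)
top green 272 [0.741 0.103 0.082] [0.755 0.195 0.16 ] [0.747 0.146 0.138]
label? 132 [0.743 0.084 0.085] [0.77  0.192 0.155] [0.749 0.139 0.119]
side green 249 [0.743 0.095 0.081] [0.759 0.189 0.158] [0.747 0.126 0.132]
label? 327 [ 0.743 -0.008  0.086] [0.771 0.199 0.159] [0.749 0.064 0.129]
```

View pics/crop1.png

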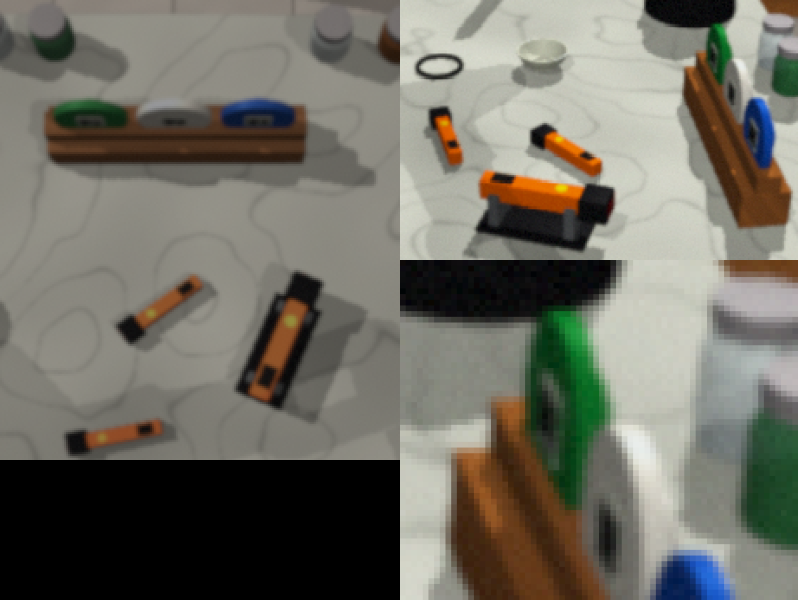

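```bash
python3 - <<'E'
from h import *
from scipy.spatial.transform import Rotation as Ro
o=robot.get_obs();print(o['time'],np.round(o['tool_pos'],4),np.degrees(o['ee_rot']).round(1))
R=Ro.from_euler('xyz',o['ee_rot']).as_matrix();a=np.degrees(np.arctan2(R[1,1],R[0,1]))
e=(67.5-a+90)%180-90;print('close axis',a,'turn deg',e,'units',e/90,'q6',o['joint_positions'])
p,d=snap('side');hs=cv2.cvtColor(p,cv2.COLOR_RGB2HSV)
for cam,r in(('top',(215,130,275,162)),('side',(365,175,402,225))):
    p,d=snap(cam);m=np.zeros((480,640),bool);m[r[1]:r[3],r[0]:r[2]]=1
    hs=cv2.cvtColor(p,cv2.COLOR_RGB2HSV);g=m&(hs[...,0]>40)&(hs[...,0]<85)&(hs[...,1]>110)
    W=maskpts(cam,g,d);W=W[(W[:,2]>.086)&(W[:,0]<.79)]
    F=W[W[:,0]<.752] 
    A=np.c_[F[:,1]-.149,F[:,2]-.106,np.ones(len(F))];
    k=np.ones(len(F),bool)
    for _ in range(6):
        c=np.linalg.lstsq(A[k],F[k,0],rcond=None)[0];res=F[:,0]-A@c;k=abs(res)<.0025
    print(cam,'plane dx/dy deg, dx/dz deg, x',np.degrees(np.arctan(c[:2])).round(2),c[2].round(4),k.sum(),
     'y by height',[(z,W[abs(W[:,2]-z)<.006][:,1].min().round(3),W[abs(W[:,2]-z)<.006][:,1].max().round(3)) for z in(.11,.12,.13,.14,.15)])
E
```

```text
0.8 [ 0.2131 -0.5071  0.2058] [180.   -0.   22.8]
close axis -67.20807092053462 turn deg -45.291929079465376 units -0.5032436564385042 q6 [-1.27610820e+00  8.71691209e-02  1.37067667e+00  2.29664155e-05
  1.68361051e+00 -1.03103492e-01]
top plane dx/dy deg, dx/dz deg, x [-1.76 -0.07] 0.7458 200 y by height [(0.11, np.float64(0.104), np.float64(0.192)), (0.12, np.float64(0.103), np.float64(0.193)), (0.13, np.float64(0.105), np.float64(0.195)), (0.14, np.float64(0.111), np.float64(0.191)), (0.15, np.float64(0.116), np.float64(0.184))]
side plane dx/dy deg, dx/dz deg, x [-1.03  1.07] 0.7458 180 y by height [(0.11, np.float64(0.094), np.float64(0.193)), (0.12, np.float64(0.094), np.float64(0.191)), (0.13, np.float64(0.098), np.float64(0.186)), (0.14, np.float64(0.105), np.float64(0.183)), (0.15, np.float64(0.114), np.float64(0.173))]
```

```bash
python3 -m handwheel '[[[0,0,-0.05],[0.3,0.7,0],0],[[0,0,-0.05],[0.3,0.7,0],0],[[0,0,-0.05],[0.3,0.7,0],0],[[0,0,-0.05],[0.3,0.7,0],0],[[0,0,-0.05],[0.3,0.7,0],0]]'; python3 -m handwheel '[[[0,0,-0.05],[0.5,0.7,0],0],[[0,0,-0.05],[0.5,0.7,0],0],[[0,0,-0.05],[0.5,0.7,0],0],[[0,0,-0.05],[0.5,0.7,0],0],[[0,0,-0.05],[0.5,0.7,0],0]]'
```

```text
time: 1.45
tool_pos: [0.2884, -0.3307, 0.2059]
ee_rot: [3.141, -0.0, 0.001]
wrist_force: [1.2, -0.2, -0.4]
width: 0.0943
finger_force: 0.0
time: 1.95
tool_pos: [0.4138, -0.1555, 0.2061]
ee_rot: [3.141, -0.001, -0.391]
wrist_force: [0.5, -0.1, 0.2]
width: 0.0938
finger_force: 0.0
```

```bash
python3 -m handwheel '[[[0,0,0],[0.37,0.5,0],0],[[0,0,0],[0.37,0.53,0],0],[[0,0,0],[0,0,-0.6],0],[[0,0,0],[0,0,-0.6],0],[[0,0,0],[0,0,0],0]]'; python3 - <<'E'
from h import *
p,d=snap('side');cv2.imwrite('pics/c2.png',cv2.resize(p[130:330,180:440,::-1],None,fx=3,fy=3,interpolation=3))
p,d=snap('top')
print(robot.get_obs()['tool_pos'])
E
```

```text
time: 2.45
tool_pos: [0.4473, -0.1041, 0.1414]
ee_rot: [3.141, 0.009, -0.387]
wrist_force: [-0.7, 0.1, 0.1]
width: 0.0936
finger_force: 0.0
[ 0.44988891 -0.10553255  0.14598559]
```

View pics/c2.png

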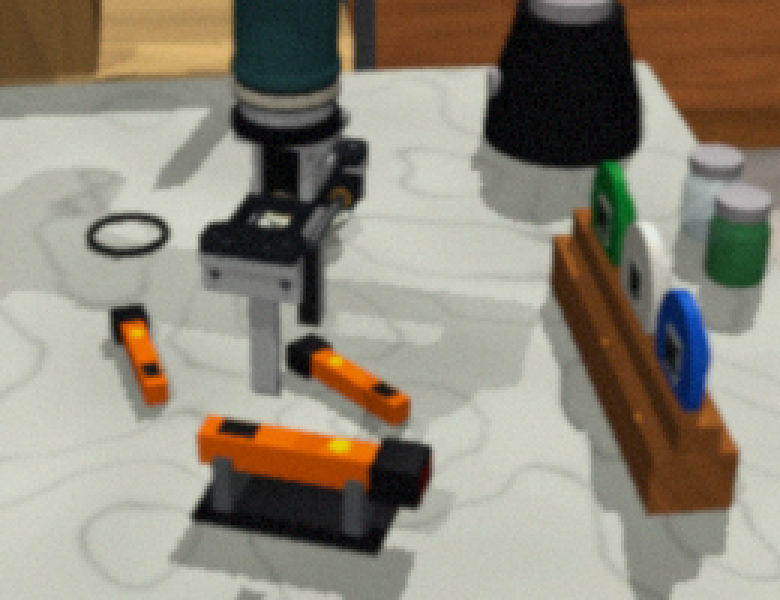

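The open fingers are in line above the scanner's free middle (crop (265,340) over (285,455)), with both small scanners clear. Descend.

```bash
python3 -m handwheel '[[[0,0,0],[0,0.03,-0.5],0],[[0,0,0],[0,0,-0.5],0],[[0,0,0],[0,0,-0.4],0],[[0,0,0],[0,0,-0.3],0],[[0,0,0],[0,0,0],0]]'; python3 -m handwheel '[[[0,0,0],[0,0,0],0],[[0,0,0],[0,0,0],0.5],[[0,0,0],[0,0,0],0.6],[[0,0,0],[0,0,0],0.7],[[0,0,0],[0,0,0],0.8]]';python3 -m handwheel '[[[0,0,0],[0,0,0],1],[[0,0,0],[0,0,0],1],[[0,0,0],[0,0,0],1],[[0,0,0],[0,0,0],1],[[0,0,0],[0,0,0],1]]'
```

```text
time: 3.05
tool_pos: [0.4498, -0.1043, 0.0607]
ee_rot: [3.141, 0.001, -0.388]
wrist_force: [-0.5, 0.1, -0.4]
width: 0.094
finger_force: 0.0
time: 3.55
tool_pos: [0.4503, -0.1042, 0.0613]
ee_rot: [3.142, -0.001, -0.388]
wrist_force: [-0.5, 0.9, -1.1]
width: 0.0654
finger_force: 0.0
time: 4.05
tool_pos: [0.45, -0.1043, 0.0608]
ee_rot: [3.141, 0.0, -0.388]
wrist_force: [-0.9, -1.1, 0.1]
width: 0.0276
finger_force: 30.0
```

```bash
python3 -m handwheel '[[[0,0,0],[0,0,0.1],1],[[0,0,0],[0,0,0.3],1],[[0,0,0],[0,0,0.5],1],[[0,0,0],[0,0,0.5],1],[[0,0,0],[0,0,0.5],1]]'; python3 -m handwheel '[[[0,0,0],[0,0,0.2],1],[[0,0,0.03],[0.1,0.3,0],1],[[0,0,0.04],[0.2,0.5,0],1],[[0,0,0.04],[0.2,0.5,0],1],[[0,0,0.04],[0.2,0.6,0],1]]';python3 -m handwheel '[[[0,0,0.04],[0.2,0.6,0],1],[[0,0,0.04],[0.2,0.6,0],1],[[0,0,0.03],[0.2,0.6,0],1],[[0,0,0],[0.1,0.5,0],1],[[0,0,0],[0.05,0.4,0],1]]';python3 -m handwheel '[[[0,0,0],[0,0.2,0],1],[[0,0,0],[0,0.15,-0.2],1],[[0,0,0],[0,0,-0.4],1],[[0,0,0],[0,0,-0.3],1],[[0,0,0],[0,0,-0.1],1]]'; python3 -m handwheel '[[[0,0,0],[0,0,0],1],[[0,0,0],[0,0,0],1],[[0,0,0],[0,0,0],1]]'; python3 - <<'E'
from h import *
o=robot.get_obs();print(o['tool_pos'],np.degrees(o['ee_rot']))
p,d=snap('top');cv2.imwrite('pics/t3.png',cv2.resize(p[110:310,200:400,::-1],None,fx=3,fy=3,interpolation=3))
p,d=snap('side');cv2.imwrite('pics/s3.png',cv2.resize(p[130:330,200:440,::-1],None,fx=3,fy=3,interpolation=3))
for q in('scanner_mid','scanner_window','label'):
  for b in robot.boxes_of(q,'side')[:3]:print(q,np.round(b['bbox']),round(b['p'],2))
E
```

```text
time: 4.55
tool_pos: [0.4496, -0.1038, 0.1564]
ee_rot: [-3.141, 0.001, -0.388]
wrist_force: [1.0, 0.2, -1.9]
width: 0.0273
finger_force: 30.0
time: 5.05
tool_pos: [0.4848, -0.0085, 0.1648]
ee_rot: [3.141, 0.002, -0.151]
wrist_force: [0.6, 0.8, -2.6]
width: 0.0278
finger_force: 30.0
time: 5.55
tool_pos: [0.5222, 0.1275, 0.1644]
ee_rot: [-3.142, 0.002, 0.022]
wrist_force: [0.4, -0.1, -2.3]
width: 0.0277
finger_force: 30.0
time: 6.05
tool_pos: [0.5207, 0.1425, 0.1125]
ee_rot: [3.14, 0.005, 0.02]
wrist_force: [0.7, -1.0, -2.8]
width: 0.0278
finger_force: 30.0
time: 6.35
tool_pos: [0.5233, 0.1433, 0.1169]
ee_rot: [-3.141, -0.002, 0.02]
wrist_force: [-0.6, -0.2, -1.3]
width: 0.0276
finger_force: 30.0
[0.5233001  0.1432888  0.11692773] [-1.79990547e+02 -1.18222670e-01  1.16902235e+00]
scanner_mid [268. 196. 340. 213.] 0.74
scanner_mid [275. 238. 317. 270.] 0.73
scanner_mid [375. 187. 394. 215.] 0.25
scanner_window [271. 195. 337. 218.] 0.9
scanner_window [218. 231. 236. 266.] 0.74
scanner_window [275. 243. 314. 271.] 0.58
label [377. 185. 391. 218.] 0.64
```

View pics/t3.png

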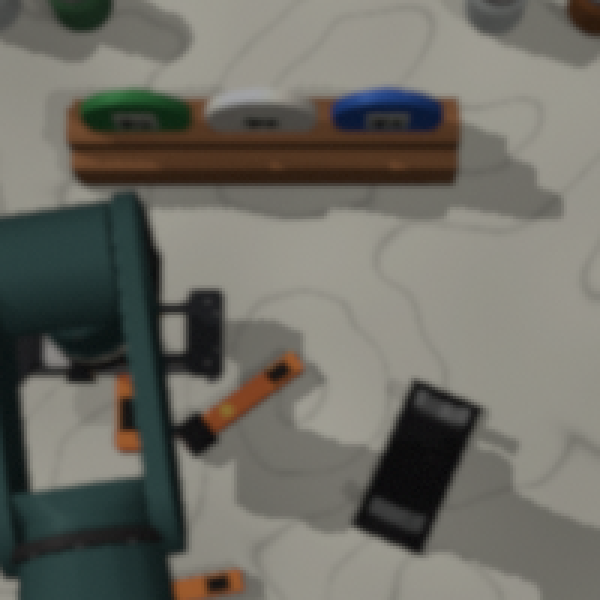

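View pics/s3.png

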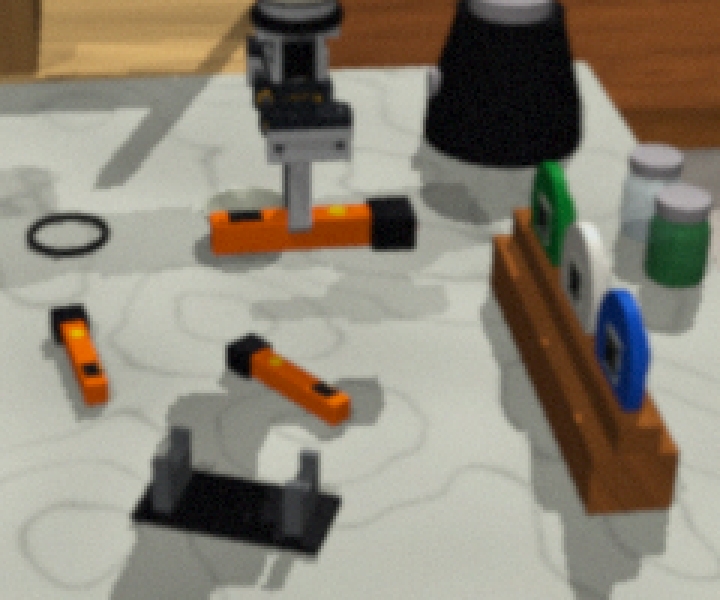

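The scanner is held level in front of the green lid; everything else sits as before and the cradle is empty. Now I'll trim, then measure the scanner's line against the label.

```bash
python3 -m handwheel '[[[0,0,0],[0,0.05,-0.1],1],[[0,0,0],[0,0,0],1],[[0,0,0],[0,0,0],1],[[0,0,0],[0,0,0],1],[[0,0,0],[0,0,0],1]]'; python3 - <<'E'
from h import *
print(robot.get_obs()['tool_pos'])
p,d=snap('side');hs=cv2.cvtColor(p,cv2.COLOR_RGB2HSV)
def reg(a,b,c,e):
    m=np.zeros((480,640),bool);m[b:e,a:c]=1;return m
m=reg(262,188,345,220)&(hs[...,0]<22)&(hs[...,1]>180)&(hs[...,2]>90)
W=maskpts('side',m,d);W=W[(W[:,2]>.08)&(W[:,2]<.15)]
k=abs(W[:,1]-np.median(W[:,1]))<.006
print('orange',W.min(0).round(3),W.max(0).round(3))
xs=np.linspace(W[:,0].min()+.008,W[:,0].max()-.008,8)
T=np.array([[x,*[f(W[abs(W[:,0]-x)<.007][:,2]) for f in(np.max,np.min)]] for x in xs]);print(T.round(4).tolist())
print('pitch deg top',np.degrees(np.polyfit(T[:,0],T[:,1],1)[0]),'bot',np.degrees(np.polyfit(T[:,0],T[:,2],1)[0]))
S=W[(W[:,2]<.118)&(W[:,2]>.094)];print('yaw side face',np.degrees(np.polyfit(S[:,0],S[:,1],1)[0]),np.median(S[:,1]))
b=reg(320,188,345,222)&(hs[...,2]<70);B=maskpts('side',b,d);B=B[(B[:,2]>.08)&(B[:,2]<.14)&(B[:,1]>.08)];print('head',B.min(0).round(3),np.percentile(B,98,0).round(3),B.max(0).round(3))
p,d=snap('top')
print('label top', world('top',[245,150.7],d[150,245]).round(4))
h=cv2.cvtColor(p,cv2.COLOR_RGB2HSV)
w=reg(232,143,258,156)&((h[...,1]<100)&(h[...,2]>0));W=maskpts('top',w,d);W=W[(W[:,2]>.085)&(W[:,2]<.127)&(W[:,0]<.752)];print('label px',len(W),W.min(0).round(3),W.max(0).round(3))
R=maskpts('top',reg(215,135,362,175),d);R=R[(R[:,2]>.076)&(R[:,2]<.088)&(R[:,0]<.74)]
print('rack y',R[:,1].min(),R[:,1].max(),'green slot y',(R[:,1].min()+R[:,1].max())/2+.112)
for y0 in(-.1,0,.1,.19): print(y0,np.percentile(R[abs(R[:,1]-y0)<.02][:,0],5).round(4))
E
```

```text
time: 7.1
tool_pos: [0.5226, 0.146, 0.1109]
ee_rot: [3.142, -0.0, 0.021]
wrist_force: [0.2, -0.8, -2.6]
width: 0.0279
finger_force: 30.0
[0.52261148 0.14595176 0.11085143]
orange [0.449 0.124 0.092] [0.588 0.161 0.125]
[[0.457, 0.124, 0.0935], [0.4745, 0.1238, 0.0944], [0.492, 0.1246, 0.0927], [0.5096, 0.1254, 0.0919], [0.5271, 0.1142, 0.0958], [0.5446, 0.1241, 0.0944], [0.5621, 0.123, 0.0954], [0.5796, 0.1239, 0.096]]
pitch deg top -0.7048253510506306 bot 1.2524002428300671
yaw side face 0.8739717097992599 0.1323811915673061
head [0.586 0.119 0.091] [0.623 0.16  0.125] [0.624 0.165 0.128]
label top [[0.7444 0.1502 0.1036]]
label px 76 [0.743 0.13  0.085] [0.747 0.172 0.126]
rack y -0.1377572658902589 0.21559485214674562 green slot y 0.15091879312824336
-0.1 0.7364
0 0.7349
0.1 0.7349
0.19 0.7349
```

```bash
python3 -c "
from bench import robot
print(robot.close_job())"
```

```text
the job is handed in; nothing more can be done
None
```

I handed the job in with the arm still holding the large orange scanner level in front of the green lid's label. By my camera measurements the window is about 12 cm away, with its line of sight within a few millimetres of the label's middle. The lids and everything else looked undisturbed in the last pictures.

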